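Load the label roll on the bent axle of the dispenser

TASK

Load the label roll on the bench dispenser: thread its core over the turned-up end of the axle, ease it down and round the bend, and slide it along the axle until it sits on the hub with its side flush against the brake disc, then let go. Hold it only lightly in the bend, so that it can turn in the fingers, and never force it: the axle is thin. Keep hold of it instead of letting it drop down the end, and leave the other things on the worktop where they are.

Things in the scene. Friction and masses are not known exactly. Their poses are not given: they have to be found in the camera images.
- label_dispenser: Stainless bench label dispenser, fixed. Base plate 170 x 96 mm, 11 mm high; origin on the worktop, 6 mm to -x of the plate's middle, z up. Its 8 mm round steel axle lies along its x axis (y = 0), centre line 85 mm above the worktop, held at the -x end by a clamp on an upright plate (all there under 110 mm high). Tear bar along the front (y = -44 to -59 mm), 41 mm high.
- tip_near (a point): Where the rounded top of the axle's turned-up end is if the axle is pushed right in: x = +54, y = 0, z = 135 mm in the dispenser's frame. Below it the end is straight and upright down to z = 115 mm; then the axle bends through 90 degrees, centre line radius 30 mm, and runs level towards -x from a point 30 mm to -x of the tip.
- tip_far (a point): The same if it is drawn right out: x = +94 mm. Its clamp lets the axle be drawn out for wider rolls; the true tip, with bend and all, is anywhere between tip_near and tip_far on the line that joins them, and this is not measured: look or feel for it. It is clamped fast; do not shift it.
- roll_home (a point): Centre of the roll when fully home: x = -33, y = 0, z = 85 mm in the dispenser's frame (same axes), whatever the axle's setting. Face of the grey felt brake disc (42 mm) 12 mm further, at x = -45 mm; it gives, 1.5 N/mm and slowly, at most 4.5 mm. From the face a black hub, 10.4 mm thick, reaches 10 mm along the axle, then tapers to it over 6 mm.
- label_roll: Roll of paper labels on a cardboard core: rigid, 56 mm across, 24 mm wide, 0.05 to 0.09 kg, lying flat. A 12 mm bore runs through it along its z axis (both ways round alike); origin at its very centre, 12 mm above the worktop. Pinched across its diameter it swivels in the fingers about the line they close on: easily at 8 N of grip, stiffly at 25 N.
- marker_pen: Marker pen, black and white, 135 mm long and 17 mm thick, lying on the worktop in front of the dispenser. A bystander.
- tape_roll: Wide roll of cream masking tape, 100 mm across and 25 mm high with a large hole, lying flat to the left. A bystander.
- dose_cup: Small clear plastic cup, 50 mm wide and 60 mm high, at the back right. A bystander.
- spice_jar: Spice jar with a red cap, 47 mm wide and 97 mm high, standing at the back. A bystander.
Things that resemble listed ones, but are neither listed nor needed, are in the scene too. Leave any green look-alike of the label_roll alone.

How it is judged:
On the way, in this order (a step that is already met when the one before it is completed fails the run):
1. the roll is threaded over the turned-up end of the axle (x of label_roll in the frame of label_dispenser between 0.048 and 0.1 m and y of label_roll in the frame of label_dispenser between -0.006 and 0.006 m and z of label_roll in the frame of label_dispenser between 0.105 and 0.132 m), for 0.05 s.
2. the roll has come round the bend and lies on the level part of the axle (x of label_roll in the frame of label_dispenser between -0.03 and 0.012 m and distance between label_roll and roll_home below 0.048 m and angle between the z axis of label_roll and the x axis of label_dispenser, either way round below 0.3 rad), for 0.05 s.
At the end, for the whole second after the job is handed in: The roll sits on the hub with its centre within 3 mm of its home point and its side within 2 mm of the brake disc, its axis within 0.12 rad of the axle, at rest and released (distance between label_roll and roll_home below 0.003 m and x of label_roll in the frame of roll_home below 0.002 m and angle between the z axis of label_roll and the x axis of label_dispenser, either way round below 0.12 rad and linear speed of label_roll below 0.02 m/s); the robot touches nothing.
It fails at once if the roll is forced: it presses on the dispenser with more than 20 N (contact force between label_roll and label_dispenser above 20 N).
It fails at once if the roll is let drop or flung on the axle: it moves faster than 0.4 m/s while round the axle's turned-up end (x of label_roll in the frame of label_dispenser between 0.03 and 0.106 m and y of label_roll in the frame of label_dispenser between -0.01 and 0.01 m and z of label_roll in the frame of label_dispenser between 0.09 and 0.135 m and linear speed of label_roll above 0.4 m/s).
It fails at once if the robot itself pushes the dispenser with more than 15 N (contact force between any of the fingers, the arm and label_dispenser above 15 N).
It fails at once if a bystander is moved by more than 3 cm (distance of any of marker_pen, tape_roll, dose_cup, spice_jar from where it was at the start of the episode above 0.03 m).
It also fails if it takes over 72 s, if anything falls off the work surface, if the arm or the gripper's body presses on something with over 40 N, if the wrist force passes 120 N, or if a joint passes its speed limit or range.

ROBOT

A 6-joint arm with a two-finger parallel gripper is mounted at the origin on a cart in front of the work surface, level with it; the furniture and walls round the work are solid. World frame = base frame: x ahead of the robot, y to its left, z up, the work surface at z = 0. Lengths are in m, angles in rad, forces in N, time in s.
With the tool pointing down it reaches from about 0.35 to 0.975 m from the base axis. Payload 4.9 kg.
Tool frame: the origin (TCP) lies at the very end of the fingers, on their centre line; the grasp point (between the pads) lies 19 mm behind it (ctrl.grasp_offset is the distance from the TCP to the grasp point, in m); z points along the fingers, y is the line along which they close (so a half turn about z gives the same grasp; the last joint's range is limited). The gripper opens to 85 mm and grips with 20 to 120 N. Pads are 22 mm wide; open, the fingers measure 114 mm over their backs; the gripper's body (76 mm by 85 mm) begins 54 mm behind the grasp point. The pads swing forward as they close: fully open they stand 13 mm farther back than shut.
Start: joints at [-1.24, 0.053, 1.613, -0, 1.476, -0.119], TCP at [0.272, -0.563, 0.231] pointing down, gripper open.
Joint ranges: [-3.01, 3.01], [-1.01, 2.22], [0.06, 2.58], [-1.02, 4.17], [0.09, 2.62], [-3.14, 3.14]. Speed limits (rad/s): [2.57, 2.57, 3.14, 3.14, 3.14, 3.14].

INTERFACE

Orientations are given as a rotation vector (axis times angle).
In Python, from station import ctrl, optics gives the robot as it stands.
- The arm moves only by the shell command python3 -m handwheel 'ROWS' [OPENING] [FORCE]. ROWS is JSON, a list of rows, each an object of numbers: "tx", "ty", "tz": the shift along the tool's x, y, z in mm; "roll": the turn about the tool's z in rad. A call has 1 to 12 rows; each row shifts and turns the commanded pose from where the row before left it, along the tool's axes as they then stand; what a row does not reach is not made up. A row lasts 1/12 s, in which the tool goes at most 41.7 mm and 7.16 degrees, less where a joint would pass 70% of its speed; a pose out of reach is approached as far as the arm can. A call with a gripper value outside its range is refused whole. OPENING is the finger opening in mm, from 0 to 85.4, set as the call begins (- or left out, the last holds). The fingers move at their own pace and stop on an object; FORCE is the grip in N (left out, the last holds). Time passes only in rows, so rows that do not move let the fingers close. It gives the time, the measured TCP pose, the force, the opening and the grip force at its end, in the units of the state.
- ctrl.get_obs(): the state, without advancing time (a new reading comes with each control period).
- optics.get_image(name): name is "scene" or "top" or "wrist"; returns (picture, depth): 384x512x3 uint8, red, green, blue; 384x512 float32, m along the optical axis (not along the pixel's ray), 0 where there is no reading.
- optics.camera_params(name): a dict with "mtx" (3x3 intrinsics, pixels), "extrinsics" (4x4, takes a point from camera to world coordinates); the wrist camera has in their place "tool_from_camera" (4x4, takes a point from camera to tool coordinates, whose origin is the TCP and whose axes are the flange's). Camera axes: x right, y down, z forward; pixel columns grow to the right and rows downward; lengths in m; the calibration is good to about 2 mm. A picture is of the moment at which its call begins: read the wrist's pose just before it. camera_params takes no time and is no camera call.
- ctrl.finish_job(): hands the job in; it is judged then, once.
The state is a dict: "t": time; "q": joint angles; "dq": joint speeds; "effort": joint torques, N m; "tool_pos": TCP position; "tool_rot": TCP orientation; "contact_force": force on the tool from outside, world axes, zero at the start; "wrist_torque": the same for the moment, N m; "opening": finger opening in m; "grip_force": force on a finger pad.
Only numpy, scipy, OpenCV 4.12 (cv2) and the standard library are available. Lean on these libraries where they do the work, as an engineer would, in place of code of your own. Each camera call takes 0.05 s, during which the arm holds its last target. There are 200 camera calls.

## Working session

There is one attempt and no reset: what is moved stays moved. The work goes in short steps, Python scripts to look and compute and a shell command to move; the robot and the scene stay as the last step left them, time stands still between calls to the robot, and variables do not carry over. Pictures are saved under pics/ and viewed, at most 10 in all, crops included, and the job is handed in when it is done.

```bash
ls; mkdir -p pics
python3 - <<'E'
from station import ctrl, optics
import cv2, numpy as np
for n in ("scene","top"):
    im,d=optics.get_image(n); np.savez(f"pics/{n}0.npz",im=im,d=d)
    cv2.imwrite(f"pics/{n}0.png",im[:,:,::-1])
    p=optics.camera_params(n); print(n,np.round(p["mtx"],1).tolist(),np.round(p["extrinsics"],3).tolist())
print(np.round(optics.camera_params("wrist")["tool_from_camera"],3).tolist())
print(ctrl.get_obs(), ctrl.grasp_offset)
E
```

```text
pics
scene [[349.5, 0.0, 248.7], [0.0, 349.5, 191.1], [0.0, 0.0, 1.0]] [[-0.757, -0.276, 0.593, -0.056], [-0.654, 0.317, -0.687, 0.694], [0.002, -0.907, -0.42, 0.536], [0.0, 0.0, 0.0, 1.0]]
top [[369.0, 0.0, 249.8], [0.0, 369.0, 189.9], [0.0, 0.0, 1.0]] [[-0.018, -0.984, 0.18, 0.355], [-1.0, 0.016, -0.009, -0.009], [0.006, -0.18, -0.984, 1.167], [0.0, 0.0, 0.0, 1.0]]
[[-0.0, -0.953, -0.304, 0.078], [1.0, 0.0, -0.001, 0.001], [0.001, -0.304, 0.953, -0.144], [0.0, 0.0, 0.0, 1.0]]
{'t': 0.1, 'q': array([-1.23999659e+00,  5.32784376e-02,  1.61413640e+00, -1.88455574e-05,
        1.47602238e+00, -1.19001565e-01]), 'dq': array([ 8.96580683e-04, -1.29920955e-03, -3.68572648e-03,  4.04681254e-05,
       -1.02577688e-03, -1.14671870e-03]), 'effort': array([-4.05190463e-06, -3.94904566e+01, -3.71362567e+01, -1.58281491e-04,
        3.95813418e-03, -1.32842200e-05]), 'tool_pos': array([ 0.27155273, -0.56230123,  0.23020578]), 'tool_rot': array([-3.06068887e+00, -7.00199205e-01,  3.35368576e-04]), 'contact_force': array([0.76736051, 0.60950286, 1.12797075]), 'wrist_torque': array([-0.04018047,  0.03162395, -0.062903  ]), 'grip_force': 0.0, 'opening': 0.08566605200434721} 0.0187
```

View pics/scene0.png

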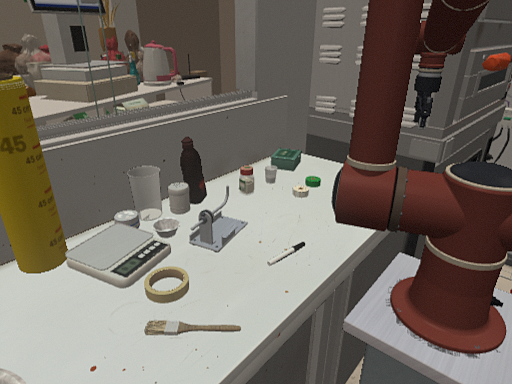

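View pics/top0.png

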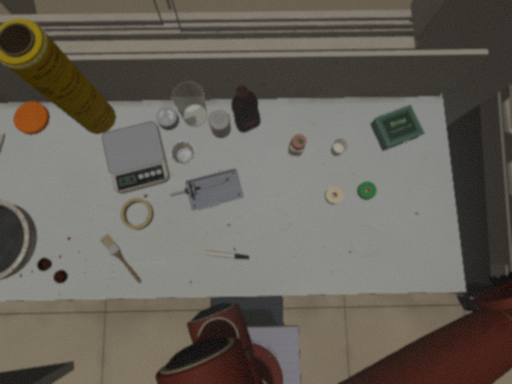

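Scene shows the dispenser with its upright clamp at about (207,230) and the turned-up axle end at (227,190). In the top view the plate is at (214,190). Label-roll candidates in the top view are the cream roll with a small hole at (334,195), the green one at (367,190), and the large tape ring at (137,213). The small cream one fits: about 56 mm, with a small bore, and not green. Next I confirm it in one enlarged crop and measure.

```bash
cat > h.py <<'E'
import numpy as np, cv2
from scipy.spatial.transform import Rotation as R
from station import ctrl, optics
def cam(n,obs=None):
    p=optics.camera_params(n); K=np.array(p["mtx"])
    if n!="wrist": return K,np.array(p["extrinsics"])
    T=np.eye(4);T[:3,:3]=R.from_rotvec(obs["tool_rot"]).as_matrix();T[:3,3]=obs["tool_pos"]
    return K,T@np.array(p["tool_from_camera"])
def ray(K,E,uv):
    d=E[:3,:3]@np.linalg.solve(K,np.array([uv[0],uv[1],1.])); return E[:3,3],d
def onz(K,E,uv,z):
    o,d=ray(K,E,uv); return o+d*(z-o[2])/d[2]
def cross(r1,r2):
    (o1,d1),(o2,d2)=r1,r2
    s=np.linalg.lstsq(np.c_[d1,-d2],o2-o1,rcond=None)[0]
    a,b=o1+d1*s[0],o2+d2*s[1]; return (a+b)/2,np.linalg.norm(a-b)
def proj(K,E,P):
    q=np.linalg.inv(E)@np.append(P,1); u=K@q[:3]; return u[:2]/u[2]
def cloud(K,E,d):
    v,u=np.mgrid[:d.shape[0],:d.shape[1]]
    P=np.stack([(u-K[0,2])/K[0,0]*d,(v-K[1,2])/K[1,1]*d,d],-1); return P@E[:3,:3].T+E[:3,3]
E
python3 - <<'E'
from h import *
K,E=cam("top"); f=np.load("pics/top0.npz"); im,d=f["im"],f["d"]
P=cloud(K,E,d)
g=im.astype(int)
def show(name,m):
    ys,xs=np.where(m)
    (u,v),r=cv2.minEnclosingCircle(np.c_[xs,ys].astype(np.float32))
    print(name,(u,v),r,len(xs),"z",np.percentile(P[m][:,2],[10,50,90]).round(3),"onz.024",onz(K,E,(u,v),.024).round(4),"diam",2*r/K[0,0]*1.16)
box=np.zeros(d.shape,bool);box[175:215,315:352]=1
print(g[195,326],g[195,334],g[215,330],d[195,326])
show("roll",box&(P[...,2]>.012))
box[:]=0;box[150:225,165:260]=1
m=box&(P[...,2]>.006)
ys,xs=np.where(m);print(len(xs));print(cv2.minAreaRect(P[m][:,:2].astype(np.float32)*1000))
m2=box&(P[...,2]>.06)
for y,x in zip(*np.where(m2)): print(x,y,P[y,x].round(3),end=";")
a=cv2.resize(im[150:230,165:265],None,fx=6,fy=6,interpolation=cv2.INTER_CUBIC);b=cv2.resize(im[170:220,312:387],None,fx=6,fy=6,interpolation=cv2.INTER_CUBIC)[:, :200]
c=np.zeros((600,800,3),np.uint8);c[:480,:600]=a;c[:300,600:]=b
s=np.load("pics/scene0.npz")["im"][180:215,285:325]
c[320:495,600:]=cv2.resize(s,(200,175))
cv2.imwrite("pics/crop1.png",c[:,:,::-1])
E
```

```text
[140 132 111] [117 109  97] [137 139 134] 1.1637594
roll (329.5294189453125, 195.94117736816406) 21.425518035888672 262 z [0.019 0.023 0.026] onz.024 [ 0.5406 -0.2697  0.024 ] diam 0.1347065033337846
1926
((559.7567138671875, 87.36796569824219), (408.04376220703125, 194.7139892578125), 50.63134002685547)
175 150 [ 0.355 -0.009  1.167];168 154 [ 0.355 -0.009  1.167];222 157 [ 0.355 -0.009  1.167];251 157 [ 0.355 -0.009  1.167];258 160 [ 0.355 -0.009  1.167];193 163 [ 0.355 -0.009  1.167];242 163 [ 0.355 -0.009  1.167];208 164 [ 0.355 -0.009  1.167];213 166 [ 0.355 -0.009  1.167];206 167 [ 0.355 -0.009  1.167];239 167 [ 0.355 -0.009  1.167];248 167 [ 0.355 -0.009  1.167];231 171 [ 0.355 -0.009  1.167];168 175 [ 0.355 -0.009  1.167];226 176 [0.585 0.049 0.136];227 176 [0.586 0.046 0.132];226 177 [0.583 0.049 0.132];227 177 [0.583 0.046 0.132];228 177 [0.584 0.044 0.129];226 178 [0.582 0.05  0.122];227 178 [0.581 0.047 0.128];228 178 [0.583 0.044 0.12 ];224 179 [0.585 0.057 0.097];225 179 [0.584 0.054 0.102];226 179 [0.583 0.051 0.107];227 179 [0.58  0.047 0.117];221 180 [0.584 0.067 0.0
[... 6567 characters left out ...]
2 194 [0.542 0.152 0.095];193 194 [0.545 0.152 0.075];195 194 [0.542 0.144 0.091];196 194 [0.544 0.142 0.08 ];170 195 [0.541 0.218 0.086];171 195 [0.541 0.215 0.086];172 195 [0.542 0.213 0.083];190 195 [0.539 0.158 0.092];191 195 [0.54  0.156 0.088];192 195 [0.539 0.152 0.094];193 195 [0.54  0.15  0.085];178 196 [ 0.355 -0.009  1.167];191 196 [0.538 0.157 0.082];192 196 [0.539 0.155 0.073];192 197 [0.538 0.156 0.065];175 199 [ 0.355 -0.009  1.167];213 201 [ 0.355 -0.009  1.167];210 202 [ 0.355 -0.009  1.167];243 204 [ 0.355 -0.009  1.167];225 207 [ 0.355 -0.009  1.167];220 210 [ 0.355 -0.009  1.167];182 213 [ 0.355 -0.009  1.167];208 213 [ 0.355 -0.009  1.167];203 217 [ 0.355 -0.009  1.167];
```

View pics/crop1.png

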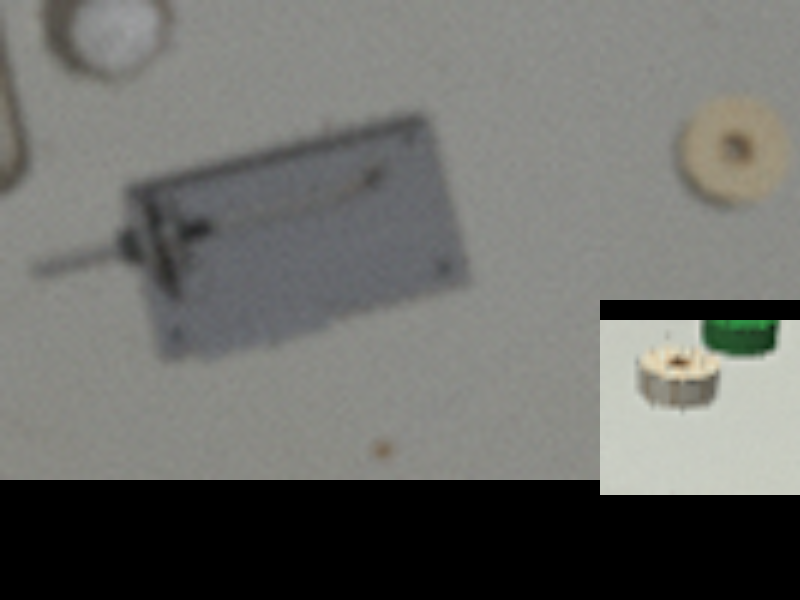

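The crop confirms the cream roll with a narrow bore at top-view pixel (334.5,195), with its green twin beside it. The axle runs along heading ≈ -76.6°, with its tip near (0.583, 0.047, 0.133). Next I turn the tool and go over the roll.

```bash
python3 -m handwheel '[{"roll":-0.123},{"roll":-0.123},{"roll":-0.123},{"roll":-0.123},{"roll":-0.123},{"roll":-0.123},{"roll":-0.123},{"roll":-0.123},{"roll":-0.123},{"roll":-0.123},{"roll":-0.124},{}]'
python3 -m handwheel '[{"tx":10.4,"ty":16.4},{"tx":20.8,"ty":32.8},{"tx":20.8,"ty":32.8},{"tx":20.8,"ty":32.8},{"tx":20.8,"ty":32.8},{"tx":20.8,"ty":32.8},{"tx":20.8,"ty":32.8},{"tx":20.8,"ty":32.8},{"tx":20.8,"ty":32.8},{"tx":20.8,"ty":32.8},{"tx":10.4,"ty":16.4},{}]'
python3 - <<'E'
from h import *
o=ctrl.get_obs(); im,d=optics.get_image("wrist"); K,E=cam("wrist",o)
print(o["t"],o["tool_pos"],o["q"].round(3),o["contact_force"].round(2)); print(R.from_rotvec(o["tool_rot"]).as_matrix().round(3).tolist())
cv2.imwrite("pics/w1.png",im[:,:,::-1]); np.savez("pics/w1.npz",im=im,d=d,K=K,E=E)
P=cloud(K,E,d); m=(d>0)&(P[...,2]>.015)&(P[...,2]<.04)&(np.hypot(P[...,0]-.543,P[...,1]+.285)<.045)
g=im.astype(int); m&=(g[...,0]>g[...,1]-5)
print(m.sum(),np.percentile(P[m][:,2],[5,25,50,75,95]).round(4))
cs,_=cv2.findContours(m.astype(np.uint8),cv2.RETR_CCOMP,cv2.CHAIN_APPROX_NONE)
for c in cs:
    if len(c)>20: e=cv2.fitEllipse(c); print(len(c),e,onz(K,E,e[0],.024))
E
```

```text
0.1 [ 0.27155273 -0.56230123  0.23020578] [-1.24   0.053  1.614 -0.     1.476 -0.119] [0.77 0.61 1.13]
[[0.901, 0.435, -0.001], [0.435, -0.901, 0.002], [0.0, -0.002, -1.0]]$[0]: bad value
$[0]: bad value
Traceback (most recent call last):
IndexError: index -1 is out of bounds for axis 0 with size 0
```

View pics/w1.png

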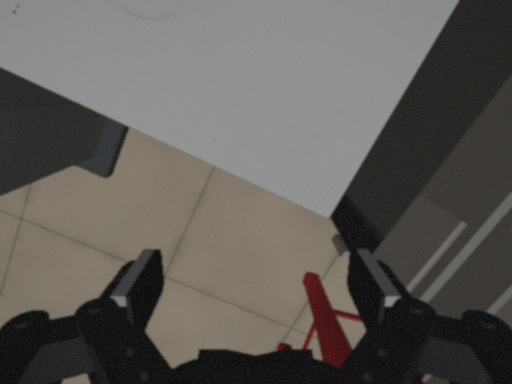

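The wrist view still shows the table edge because both moves were refused ("bad value"). The rows probably need all four keys, so I try that.

```bash
python3 -m handwheel --help | head -20; python3 -m handwheel '[{"tx":0,"ty":0,"tz":0,"roll":-0.123}]'
```

```text
t: 0.23
tool_pos: [0.2716, -0.5625, 0.2306]
tool_rot: [-3.012, -0.89, 0.0]
contact_force: [0.4, 0.2, -0.8]
opening: 0.0854
grip_force: 0.0invalid input: not JSON, or not a number
```

```bash
python3 -m handwheel '[{"tx":0,"ty":0,"tz":0,"roll":-0.123},{"tx":0,"ty":0,"tz":0,"roll":-0.123},{"tx":0,"ty":0,"tz":0,"roll":-0.123},{"tx":0,"ty":0,"tz":0,"roll":-0.123},{"tx":0,"ty":0,"tz":0,"roll":-0.123},{"tx":0,"ty":0,"tz":0,"roll":-0.123},{"tx":0,"ty":0,"tz":0,"roll":-0.123},{"tx":0,"ty":0,"tz":0,"roll":-0.123},{"tx":0,"ty":0,"tz":0,"roll":-0.123},{"tx":0,"ty":0,"tz":0,"roll":-0.124}]'
python3 -m handwheel '[{"tx":10.4,"ty":16.4,"tz":0,"roll":0},{"tx":20.8,"ty":32.8,"tz":0,"roll":0},{"tx":20.8,"ty":32.8,"tz":0,"roll":0},{"tx":20.8,"ty":32.8,"tz":0,"roll":0},{"tx":20.8,"ty":32.8,"tz":0,"roll":0},{"tx":20.8,"ty":32.8,"tz":0,"roll":0},{"tx":20.8,"ty":32.8,"tz":0,"roll":0},{"tx":20.8,"ty":32.8,"tz":0,"roll":0},{"tx":20.8,"ty":32.8,"tz":0,"roll":0},{"tx":20.8,"ty":32.8,"tz":0,"roll":0},{"tx":10.4,"ty":16.4,"tz":0,"roll":0},{"tx":0,"ty":0,"tz":0,"roll":0}]'
cat > look.py <<'E'
from h import *
o=ctrl.get_obs(); im,d=optics.get_image("wrist"); K,E=cam("wrist",o)
print(o["t"],o["tool_pos"],o["q"].round(3),o["contact_force"].round(2)); print(R.from_rotvec(o["tool_rot"]).as_matrix().round(3).tolist())
import sys; n=sys.argv[1]
cv2.imwrite(f"pics/{n}.png",im[:,:,::-1]); np.savez(f"pics/{n}.npz",im=im,d=d,K=K,E=E)
E
python3 look.py w2
python3 - <<'E'
from h import *
f=np.load("pics/w2.npz");im,d,K,E=[f[k] for k in("im","d","K","E")]
P=cloud(K,E,d); m=(d>0)&(P[...,2]>.015)&(P[...,2]<.04)&(np.hypot(P[...,0]-.543,P[...,1]+.285)<.045)
print(m.sum(),np.percentile(P[m][:,2],[5,25,50,75,95]).round(4), np.median(P[(abs(P[...,0]-.543)<.1)&(abs(P[...,1]+.285)<.1)&~m][:,2]))
cs,_=cv2.findContours(m.astype(np.uint8),cv2.RETR_CCOMP,cv2.CHAIN_APPROX_NONE)
for c in cs:
    if len(c)>20: e=cv2.fitEllipse(c); print(len(c),e,onz(K,E,e[0],.024))
E
```

```text
t: 1.07
tool_pos: [0.2716, -0.5626, 0.2307]
tool_rot: [-1.94, -2.47, -0.001]
contact_force: [0.5, 0.6, -0.2]
opening: 0.0855
grip_force: 0.0
t: 2.07
tool_pos: [0.545, -0.2813, 0.2308]
tool_rot: [-1.942, -2.469, -0.002]
contact_force: [-0.1, -0.9, -0.3]
opening: 0.0858
grip_force: 0.0
2.0667 [ 0.5449785  -0.28132795  0.23078356] [-5.980e-01  2.600e-02  1.641e+00  1.000e-03  1.475e+00 -8.370e-01] [-0.1  -0.94 -0.31]
[[-0.236, 0.972, 0.0], [0.972, 0.236, 0.001], [0.001, 0.001, -1.0]]
1896 [0.023  0.0242 0.0248 0.0253 0.0261] 0.2735859673083457
140 ((255.54135131835938, 165.52728271484375), (49.12925720214844, 49.236873626708984), 21.160249710083008) [ 0.54674252 -0.28560315  0.024     ]
27 ((255.56072998046875, 165.75450134277344), (9.371039390563965, 10.754050254821777), 85.9794921875) [ 0.54682575 -0.28585305  0.024     ]
```

View pics/w2.png

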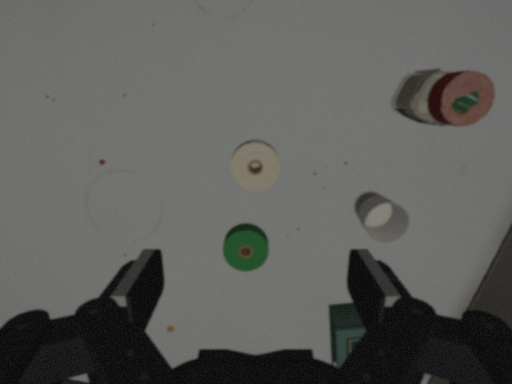

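The wrist view shows the cream roll at (255.5,165.5) with its bore concentric, and the green twin at (246,247), clear of the finger path. Depth puts the roll's top at 24.8 mm, which matches the 24 mm given. I go down partway and look again.

```bash
python3 -m handwheel '[{"tx":-0.8,"ty":0.1,"tz":16,"roll":0},{"tx":-1,"ty":0.1,"tz":25,"roll":0},{"tx":-1,"ty":0.1,"tz":30,"roll":0},{"tx":-1,"ty":0.1,"tz":30,"roll":0},{"tx":-1,"ty":0.3,"tz":30,"roll":0},{"tx":0,"ty":0,"tz":25,"roll":0},{"tx":0,"ty":0,"tz":14,"roll":0},{"tx":0,"ty":0,"tz":0,"roll":0},{"tx":0,"ty":0,"tz":0,"roll":0}]'
python3 look.py w3
cat > roll.py <<'E'
from h import *
import sys
f=np.load(f"pics/{sys.argv[1]}.npz");im,d,K,E=[f[k] for k in("im","d","K","E")]
P=cloud(K,E,d); m=(d>0)&(P[...,2]>.018)&(P[...,2]<.032)&(np.hypot(P[...,0]-.546,P[...,1]+.285)<.04)
print(m.sum(),np.percentile(P[m][:,2],[5,25,50,75,95]).round(4))
cs,_=cv2.findContours(m.astype(np.uint8),cv2.RETR_CCOMP,cv2.CHAIN_APPROX_NONE)
o=ctrl.get_obs();Rm=R.from_rotvec(o["tool_rot"]).as_matrix()
for c in cs:
    if len(c)>25: e=cv2.fitEllipse(c); p=onz(K,E,e[0],.024); print(len(c),e,p.round(4),"tool mm",(Rm.T@(p-o["tool_pos"])*1000).round(1))
E
python3 roll.py w3
```

```text
t: 2.87
tool_pos: [0.544, -0.2897, 0.0611]
tool_rot: [-1.948, -2.463, 0.0]
contact_force: [0.3, 0.2, -0.8]
opening: 0.0855
grip_force: 0.0
2.8667 [ 0.54400505 -0.28970859  0.06108414] [-0.61   0.193  1.759 -0.     1.19  -0.842] [ 0.27  0.21 -0.8 ]
[[-0.23, 0.973, -0.001], [0.973, 0.23, 0.0], [0.001, -0.001, -1.0]]
6156 [0.0232 0.0243 0.0248 0.0252 0.0258]
259 ((260.540771484375, 215.14739990234375), (87.34284973144531, 91.03218078613281), 88.73612213134766) [ 0.5465 -0.2853  0.024 ] tool mm [ 4.6  2.4 38.8]
47 ((260.6245422363281, 216.47714233398438), (14.883954048156738, 18.574508666992188), 89.0998306274414) [ 0.5467 -0.2861  0.024 ] tool mm [ 3.7  2.5 38.8]
```

```bash
python3 -m handwheel '[{"tx":2,"ty":1.2,"tz":0,"roll":0},{"tx":2.2,"ty":1.3,"tz":0,"roll":0},{"tx":0,"ty":0,"tz":0,"roll":0},{"tx":0,"ty":0,"tz":12,"roll":0},{"tx":0,"ty":0,"tz":18,"roll":0},{"tx":0,"ty":0,"tz":16,"roll":0},{"tx":0,"ty":0,"tz":8,"roll":0},{"tx":0,"ty":0,"tz":2,"roll":0},{"tx":0,"ty":0,"tz":0,"roll":0},{"tx":0,"ty":0,"tz":0,"roll":0}]'
python3 look.py w4; python3 roll.py w4
python3 - <<'E'
from h import *
o=ctrl.get_obs();f=np.load("pics/w4.npz");d,K=f["d"],f["K"]
P=cloud(K,np.array(optics.camera_params("wrist")["tool_from_camera"]),d)*1000
for s in (-1,1):
    m=(d>0)&(P[...,1]*s>38)&(P[...,1]*s<62)&(abs(P[...,0])<18)&(P[...,2]<-2)
    q=P[m];print(s,len(q),"tool z max",np.percentile(q[:,2],[50,90,98,100]).round(1),"x",np.percentile(q[:,0],[2,98]).round(1),"y",np.percentile(q[:,1],[2,98]).round(1))
E
```

```text
t: 3.75
tool_pos: [0.5466, -0.2848, 0.0059]
tool_rot: [1.947, 2.464, 0.0]
contact_force: [0.1, -0.4, -0.5]
opening: 0.0854
grip_force: 0.0
3.75 [ 0.5465626  -0.28484151  0.00588034] [-0.601  0.268  1.778 -0.     1.095 -0.834] [ 0.05 -0.43 -0.55]
[[-0.231, 0.973, 0.001], [0.973, 0.231, -0.001], [-0.001, 0.001, -1.0]]
10997 [0.0224 0.0243 0.0248 0.0252 0.0257]
352 ((254.28997802734375, 268.4869384765625), (114.29588317871094, 123.96996307373047), 90.0180892944336) [ 0.5463 -0.2846  0.024 ] tool mm [  0.6  -0.4 -17.7]
59 ((254.35134887695312, 270.5396423339844), (15.334147453308105, 23.837203979492188), 90.05354309082031) [ 0.5465 -0.2856  0.024 ] tool mm [ -0.5  -0.4 -17.7]
-1 8459 tool z max [-64.5 -29.8 -19.4 -13.5] x [-9.  13.7] y [-61.7 -39.3]
1 8202 tool z max [-63.9 -29.5 -19.1 -13.3] x [-9.  15.4] y [39.1 61.8]
```

View pics/w4.png

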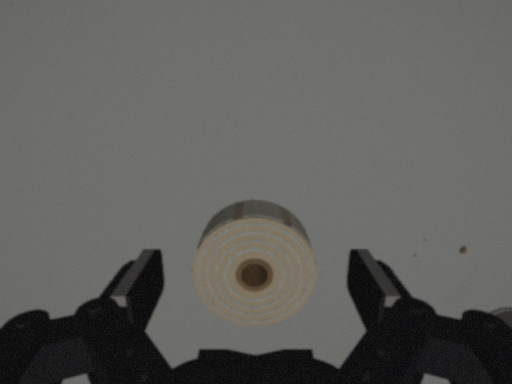

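The roll is centred between the fingers at (254,269) and the finger ends stand 13 mm back as stated. I close lightly and measure where the finger ends sit.

```bash
Z='{"tx":0,"ty":0,"tz":0,"roll":0}'; python3 -m handwheel '[{"tx":0,"ty":0,"tz":0,"roll":0},{"tx":0,"ty":0,"tz":0,"roll":0},{"tx":0,"ty":0,"tz":0,"roll":0},{"tx":0,"ty":0,"tz":0,"roll":0},{"tx":0,"ty":0,"tz":0,"roll":0},{"tx":0,"ty":0,"tz":0,"roll":0}]' 57.5 20
python3 look.py w5; python3 roll.py w5
cat > tips.py <<'E'
from h import *
import sys
f=np.load(f"pics/{sys.argv[1]}.npz");d,K=f["d"],f["K"]
P=cloud(K,np.array(optics.camera_params("wrist")["tool_from_camera"]),d)*1000
w=ctrl.get_obs()["opening"]*500
for s in (-1,1):
    m=(d>0)&(P[...,1]*s>w-1)&(P[...,1]*s<w+20)&(abs(P[...,0])<16)&(P[...,2]<float(sys.argv[2]))
    q=P[m];print(s,len(q),"tool z max",np.percentile(q[:,2],[90,98,99.5,100]).round(1),"x",np.percentile(q[:,0],[2,98]).round(1),"y",np.percentile(q[:,1],[2,98]).round(1))
E
python3 tips.py w5 0
```

```text
t: 4.3
tool_pos: [0.5461, -0.2845, 0.0054]
tool_rot: [1.948, 2.464, 0.0]
contact_force: [-0.1, 0.1, -0.0]
opening: 0.0572
grip_force: 0.0
4.3 [ 0.54613947 -0.28453853  0.00538111] [-0.601  0.268  1.778  0.     1.095 -0.834] [-0.14  0.07 -0.04]
[[-0.231, 0.973, 0.0], [0.973, 0.231, -0.0], [-0.0, 0.0, -1.0]]
12224 [0.0214 0.0243 0.0248 0.0252 0.0263]
599 ((254.88943481445312, 268.8611145019531), (108.79653930664062, 155.6936798095703), 90.14659881591797) [ 0.5461 -0.2841  0.024 ] tool mm [  0.4   0.1 -18.7]
58 ((255.4102783203125, 271.85015869140625), (15.582674980163574, 23.752588272094727), 91.70447540283203) [ 0.5467 -0.2855  0.024 ] tool mm [ -1.1   0.3 -18.7]
-1 5383 tool z max [-22.2 -13.1  -9.4  -4.7] x [-9.9 15.6] y [-48.6 -28.2]
1 5211 tool z max [-21.2 -12.7  -8.8  -5.3] x [-8.8 15.7] y [28.7 48.5]
```

```bash
python3 -m handwheel '[{"tx":-0.2,"ty":0,"tz":3,"roll":0},{"tx":0,"ty":0,"tz":2.5,"roll":0},{"tx":0,"ty":0,"tz":1.5,"roll":0},{"tx":0,"ty":0,"tz":0,"roll":0},{"tx":0,"ty":0,"tz":0,"roll":0}]'
python3 -m handwheel '[{"tx":0,"ty":0,"tz":0,"roll":0},{"tx":0,"ty":0,"tz":0,"roll":0},{"tx":0,"ty":0,"tz":0,"roll":0}]' 54 20
python3 -m handwheel '[{"tx":0,"ty":0,"tz":0,"roll":0},{"tx":0,"ty":0,"tz":0,"roll":0},{"tx":0,"ty":0,"tz":0,"roll":0}]' 54 8
```

```text
t: 4.77
tool_pos: [0.546, -0.2846, -0.0021]
tool_rot: [-1.948, -2.464, -0.0]
contact_force: [-0.3, 0.1, 0.0]
opening: 0.0575
grip_force: 0.0
t: 5.02
tool_pos: [0.5461, -0.2847, -0.0017]
tool_rot: [-1.948, -2.465, 0.0]
contact_force: [-0.1, 0.7, -1.0]
opening: 0.0563
grip_force: 21.4
t: 5.27
tool_pos: [0.5462, -0.2847, -0.0017]
tool_rot: [1.948, 2.465, 0.0]
contact_force: [0.4, -0.1, 0.3]
opening: 0.0559
grip_force: 21.4
```

```bash
python3 -m handwheel '[{"tx":0,"ty":0,"tz":0,"roll":0},{"tx":0,"ty":0,"tz":0,"roll":0}]' 55.6 20; python3 -m handwheel '[{"tx":0,"ty":0,"tz":0,"roll":0},{"tx":0,"ty":0,"tz":0,"roll":0}]' 55.9 20 | tail -2;  python3 -m handwheel '[{"tx":0,"ty":0,"tz":0,"roll":0},{"tx":0,"ty":0,"tz":0,"roll":0}]' 56.2 20| tail -2
python3 - <<'E'
from h import *
K,E=cam("top"); f=np.load("pics/top0.npz"); P=cloud(K,E,f["d"]).reshape(-1,3)
P=P[f["d"].ravel()>0]
b=(abs(P[:,0]-.56)<.05)&(P[:,1]>.02)&(P[:,1]<.24)
A=P[b&(P[:,2]>.082)&(P[:,2]<.094)&((P[:,1]>.185)|((P[:,1]>.07)&(P[:,1]<.13)))]
v,ln=None,cv2.fitLine(A[:,:2].astype(np.float32),cv2.DIST_HUBER,0,.01,.01).ravel()
u=ln[:2]*(1 if ln[1]<0 else -1);c=ln[2:];n=np.array([-u[1],u[0]])
print("axle dir",u,np.degrees(np.arctan2(u[1],u[0])),"pt",c,len(A),"res",np.std((A[:,:2]-c)@n))
q=lambda p:np.c_[(p[:,:2]-c)@u,(p[:,:2]-c)@n,p[:,2]]
T=q(P[b&(P[:,2]>.11)]);print("tip pts s,n,z mm\n",(T[T[:,1].__abs__()<.02]*1000).round(0).tolist()[:20])
# plate edges at z~.011
B=P[(abs(P[:,0]-.56)<.12)&(P[:,1]>0)&(P[:,1]<.24)&(P[:,2]>.007)&(P[:,2]<.016)];B=q(B)
for nn in(-.03,-.02,-.01,.01,.02,.03):
  s=B[abs(B[:,1]-nn)<.004][:,0];print(nn,np.percentile(s,[0,2,50,98,100]).round(4))
s=B[abs(B[:,0])<.06];print("n range",np.percentile(s[:,1],[0,2,98,100]))
E
```

```text
t: 5.43
tool_pos: [0.5461, -0.2847, -0.0018]
tool_rot: [-1.948, -2.464, 0.0]
contact_force: [-0.3, -0.2, -0.7]
opening: 0.0561
grip_force: 21.4
opening: 0.0559
grip_force: 21.4
opening: 0.0566
grip_force: 14.0
axle dir [ 0.2323079 -0.9726423] -76.56701 pt [0.5621275  0.13892294] 88 res 0.0023226809453771686
tip pts s,n,z mm
 [[93.0, 1.0, 136.0], [96.0, 2.0, 132.0], [92.0, -0.0, 132.0], [95.0, -1.0, 132.0], [98.0, -1.0, 129.0], [91.0, -1.0, 122.0], [94.0, -3.0, 128.0], [97.0, -2.0, 120.0], [93.0, -3.0, 117.0], [-19.0, 5.0, 111.0]]
-0.03 [-0.0393 -0.0367  0.0393  0.123   0.127 ]
-0.02 [-0.0392 -0.0355  0.0423  0.1229  0.1287]
-0.01 [-0.0389 -0.037   0.0468  0.1243  0.128 ]
0.01 [-0.0116 -0.0086  0.0645  0.125   0.1274]
0.02 [-0.0113 -0.0085  0.0963  0.1267  0.1273]
0.03 [-0.0382 -0.0199  0.0528  0.1251  0.1282]
n range [-0.04740235 -0.04380589  0.04383455  0.13205902]
```

Commanding an opening just above 56 mm eases the grip to 14 N, which is what I need in the bend. I lift at 20 N and carry the roll to a viewing place beside the tip.

```bash
python3 -m handwheel '[{"tx":0,"ty":0,"tz":0,"roll":0},{"tx":0,"ty":0,"tz":0,"roll":0},{"tx":0,"ty":0,"tz":-5,"roll":0},{"tx":0,"ty":0,"tz":-15,"roll":0},{"tx":0,"ty":0,"tz":-25,"roll":0},{"tx":0,"ty":0,"tz":-30,"roll":0},{"tx":0,"ty":0,"tz":-30,"roll":0},{"tx":0,"ty":0,"tz":-30,"roll":0},{"tx":0,"ty":0,"tz":-30,"roll":0},{"tx":0,"ty":0,"tz":-25,"roll":0},{"tx":0,"ty":0,"tz":-12,"roll":0},{"tx":0,"ty":0,"tz":0,"roll":0}]' 54 20
python3 -m handwheel '[{"tx":10,"ty":5,"tz":0,"roll":0},{"tx":20,"ty":10,"tz":0,"roll":0},{"tx":27,"ty":13,"tz":0,"roll":0},{"tx":27,"ty":13,"tz":0,"roll":0},{"tx":27,"ty":13,"tz":0,"roll":0},{"tx":27,"ty":13,"tz":0,"roll":0},{"tx":27,"ty":13,"tz":0,"roll":0},{"tx":27,"ty":13,"tz":0,"roll":0},{"tx":24,"ty":11,"tz":0,"roll":0},{"tx":15,"ty":7,"tz":0,"roll":0},{"tx":7.5,"ty":2.7,"tz":0,"roll":0},{"tx":0,"ty":0,"tz":0,"roll":0}]'
python3 -m handwheel '[{"tx":0,"ty":0,"tz":0,"roll":0},{"tx":0,"ty":0,"tz":0,"roll":0}]'
python3 look.py w6
```

```text
t: 6.77
tool_pos: [0.5479, -0.2859, 0.205]
tool_rot: [1.943, 2.459, 0.001]
contact_force: [0.7, -1.0, -1.7]
opening: 0.056
grip_force: 21.6
t: 7.77
tool_pos: [0.6004, -0.0243, 0.1975]
tool_rot: [-1.942, -2.464, 0.003]
contact_force: [-0.1, 0.0, -0.3]
opening: 0.0557
grip_force: 21.6
t: 7.93
tool_pos: [0.6011, -0.0272, 0.1992]
tool_rot: [-1.948, -2.463, 0.002]
contact_force: [-0.1, -0.4, -0.7]
opening: 0.0556
grip_force: 21.6
7.9333 [ 0.60109245 -0.02715445  0.19921216] [-0.169  0.021  1.7   -0.     1.423 -0.401] [-0.14 -0.43 -0.69]
[[-0.23, 0.973, -0.002], [0.973, 0.23, -0.0], [0.0, -0.002, -1.0]]
```

View pics/w6.png

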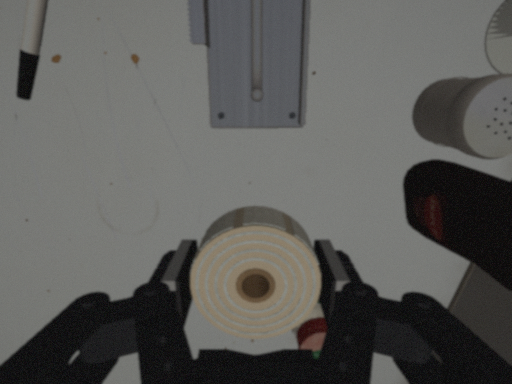

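The view shows the tip at (257,94), with the axle running up column 257 above it, and the held roll with its bore at (256,286). Next I measure both, and the plate's edges.

```bash
cat > tip.py <<'E'
from h import *
import sys
f=np.load(f"pics/{sys.argv[1]}.npz");im,d,K,E=[f[k] for k in("im","d","K","E")]
o=ctrl.get_obs();Rm=R.from_rotvec(o["tool_rot"]).as_matrix();tp=o["tool_pos"]
P=cloud(K,E,d); tool=lambda p:((p-tp)@Rm*1000).round(1)
v,u=np.mgrid[:384,:512]
b=(v<190)&(d>0)
u0=np.array([.2323,-.9726]);n0=np.array([.9726,.2323]);c0=np.array([.5621,.1389])
st=np.stack([(P[...,:2]-c0)@u0,(P[...,:2]-c0)@n0],-1)*1000
m=b&(P[...,2]>.122)&(P[...,2]<.145)&(abs(st[...,1])<15)
print("tip px",m.sum(),u[m].mean(),v[m].mean(),"z",np.percentile(P[m][:,2],[50,95]).round(4))
(uu,vv),r=cv2.minEnclosingCircle(np.c_[u[m],v[m]].astype(np.float32));print("circle",uu,vv,r)
p=onz(K,E,(u[m].mean(),v[m].mean()),.131);print("tip world",p.round(4),"tool",tool(p),"s,n",st[m].mean(0).round(1), "R",ray(K,E,(uu,vv)))
L=b&(P[...,2]>.08)&(P[...,2]<.093)&(abs(st[...,1])<15)&(st[...,0]<60)
if L.sum()>30:
    ln=cv2.fitLine(P[L][:,:2].astype(np.float32),cv2.DIST_HUBER,0,.01,.01).ravel();print("level",L.sum(),"head",np.degrees(np.arctan2(ln[1],ln[0])),"n",np.median(st[L][:,1]),"s",st[L][:,0].min(),st[L][:,0].max(),"z",np.median(P[L][:,2]))
pl=b&(P[...,2]>.007)&(P[...,2]<.016)&(abs(st[...,1])<55)
for nn in(-25,-15,15,25):
    s=st[pl&(abs(st[...,1]-nn)<3)][:,0]
    if len(s): print("plate +x end s at n",nn,np.percentile(s,[98,100]).round(1))
# roll top in hand
Q=(P-tp)@Rm*1000
t=(d>0)&(v>190)&(np.hypot(Q[...,0],Q[...,1])<34)&(Q[...,2]<0)&(Q[...,2]>-45)
zt=np.median(Q[t][:,2]);print("roll top tool z",zt)
t&=abs(Q[...,2]-zt)<4
cs,_=cv2.findContours(t.astype(np.uint8),cv2.RETR_CCOMP,cv2.CHAIN_APPROX_NONE)
for c in cs:
    if 25<len(c)<120: e=cv2.fitEllipse(c);q=onz(K,E,e[0],tp[2]-zt/1000);print("bore",e[0],e[1],tool(q),q.round(4))
E
python3 tip.py w6; python3 tips.py w6 -1
```

```text
tip px 129 256.968992248062 94.70542635658914 z [0.1349 0.1366]
circle 257.0 94.66666412353516 6.411897659301758
tip world [0.5853 0.045  0.131 ] tool [74.1  1.1 68.7] s,n [96.7  0.7] R (array([0.58375753, 0.04794708, 0.34301869]), array([ 0.00753378, -0.01444895, -1.04422943]))
level 470 head -75.55608 n 0.9225226185393676 s 32.941715300522674 59.998940462325145 z 0.08946383655993817
plate +x end s at n -25 [128.2 130.5]
plate +x end s at n -15 [128.2 130.4]
plate +x end s at n 15 [128.3 130.5]
plate +x end s at n 25 [128.3 130.6]
roll top tool z -26.06419156595123
bore (255.53062438964844, 282.65032958984375) (19.417375564575195, 26.735576629638672) [ -1.1   0.2 -26.1] [ 0.6018 -0.0285  0.2257]
-1 5195 tool z max [-24.5 -13.   -9.3  -5.4] x [-9.5 15.7] y [-47.9 -27.5]
1 5019 tool z max [-23.9 -12.9  -9.5  -6. ] x [-8.3 15.7] y [27.7 47.8]
```

```bash
python3 -m handwheel '[{"tx":3,"ty":0,"tz":4,"roll":0},{"tx":6,"ty":0.2,"tz":9,"roll":0},{"tx":8,"ty":0.2,"tz":12,"roll":0},{"tx":7,"ty":0.2,"tz":12,"roll":0},{"tx":4,"ty":0.2,"tz":8,"roll":0},{"tx":2,"ty":0.1,"tz":4,"roll":0},{"tx":0,"ty":0,"tz":0,"roll":0},{"tx":0,"ty":0,"tz":0,"roll":0},{"tx":0,"ty":0,"tz":0,"roll":0}]'
python3 look.py w7; python3 tip.py w7
```

```text
t: 8.73
tool_pos: [0.5962, 0.0028, 0.152]
tool_rot: [1.947, 2.464, 0.001]
contact_force: [-0.4, -0.7, -0.6]
opening: 0.0561
grip_force: 21.6
8.7333 [0.59615841 0.0028276  0.15196765] [-0.12   0.045  1.756 -0.     1.339 -0.353] [-0.39 -0.65 -0.61]
[[-0.231, 0.973, 0.001], [0.973, 0.231, -0.0], [-0.001, 0.001, -1.0]]
tip px 230 253.0608695652174 155.23043478260868 z [0.1344 0.1365]
circle 253.0 155.0833282470703 9.138318061828613
tip world [0.5851 0.0455 0.131 ] tool [44.2 -1.  21.2] s,n [95.7  0.7] R (array([0.57833674, 0.0779309 , 0.29571212]), array([ 0.04012443, -0.19357202, -0.98656797]))
level 1095 head -76.57378 n 0.6243142706911424 s 13.433257941537681 59.50943394890506 z 0.08955659798609028
plate +x end s at n -25 [127.1 130.4]
plate +x end s at n -15 [127.  130.4]
plate +x end s at n 15 [126.6 130.4]
plate +x end s at n 25 [126.9 130.2]
roll top tool z -26.30273953568099
bore (255.42994689941406, 282.5481262207031) (19.22035789489746, 26.61098861694336) [ -1.3   0.2 -26.3] [0.5967 0.0016 0.1785]
```

View pics/w7.png

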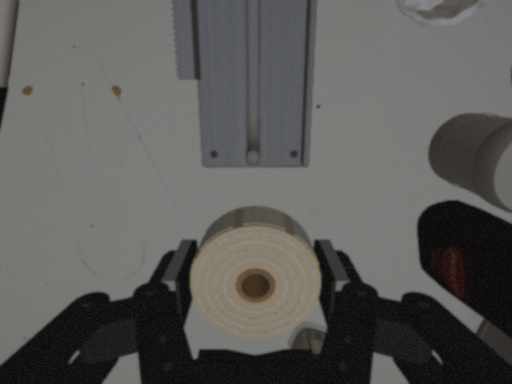

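Two views agree on the tip at (0.585, 0.045), top at z ≈ 0.135, at pixel (253,155). The bore stays at (255.5,282.5), so the shift is about 45.3 mm in tx and -1.1 mm in ty.

```bash
python3 -m handwheel '[{"tx":3,"ty":-0.1,"tz":0,"roll":0},{"tx":7,"ty":-0.2,"tz":0,"roll":0},{"tx":9,"ty":-0.2,"tz":0,"roll":0},{"tx":9,"ty":-0.2,"tz":0,"roll":0},{"tx":9,"ty":-0.2,"tz":0,"roll":0},{"tx":6,"ty":-0.2,"tz":0,"roll":0},{"tx":2.3,"ty":0,"tz":0,"roll":0},{"tx":0,"ty":0,"tz":0,"roll":0},{"tx":0,"ty":0,"tz":5,"roll":0},{"tx":0,"ty":0,"tz":5,"roll":0},{"tx":0,"ty":0,"tz":3,"roll":0},{"tx":0,"ty":0,"tz":0,"roll":0}]' 56.1 20
python3 -m handwheel '[{"tx":0,"ty":0,"tz":0,"roll":0},{"tx":0,"ty":0,"tz":0,"roll":0}]'
python3 look.py w8; python3 tip.py w8|tail -2
```

```text
t: 9.78
tool_pos: [0.5833, 0.0465, 0.1367]
tool_rot: [-1.947, -2.462, 0.002]
contact_force: [-0.3, 0.3, -1.0]
opening: 0.0563
grip_force: 16.6
t: 9.95
tool_pos: [0.5842, 0.0466, 0.1382]
tool_rot: [-1.949, -2.464, 0.0]
contact_force: [-0.8, -0.2, -0.4]
opening: 0.0558
grip_force: 16.6
9.95 [0.58418457 0.04656539 0.13821516] [-0.047  0.036  1.79   0.     1.316 -0.28 ] [-0.85 -0.19 -0.4 ]
[[-0.231, 0.973, -0.0], [0.973, 0.231, 0.0], [0.0, -0.0, -1.0]]tip.py:11: RuntimeWarning: Mean of empty slice.
  print("tip px",m.sum(),u[m].mean(),v[m].mean(),"z",np.percentile(P[m][:,2],[50,95]).round(4))
  ret = ret.dtype.type(ret / rcount)
Traceback (most recent call last):
  File "tip.py", line 11, in <module>
    print("tip px",m.sum(),u[m].mean(),v[m].mean(),"z",np.percentile(P[m][:,2],[50,95]).round(4))
                                                       ~~~~~~~~~~~~~^^^^^^^^^^^^^^^^^^^
IndexError: index -1 is out of bounds for axis 0 with size 0
```

```bash
python3 -m handwheel '[{"tx":0,"ty":0.3,"tz":1.5,"roll":0},{"tx":0,"ty":0.2,"tz":1.5,"roll":0},{"tx":0,"ty":0,"tz":1.5,"roll":0},{"tx":0,"ty":0,"tz":1.5,"roll":0},{"tx":0,"ty":0,"tz":1.5,"roll":0},{"tx":0,"ty":0,"tz":0,"roll":0}]'
python3 -m handwheel '[{"tx":0,"ty":0,"tz":1.5,"roll":0},{"tx":0,"ty":0,"tz":1.5,"roll":0},{"tx":0,"ty":0,"tz":1.5,"roll":0},{"tx":0,"ty":0,"tz":0,"roll":0}]'
```

```text
t: 10.5
tool_pos: [0.5843, 0.0469, 0.1302]
tool_rot: [-1.948, -2.464, 0.001]
contact_force: [-0.2, 0.0, -0.4]
opening: 0.0558
grip_force: 16.6
t: 10.83
tool_pos: [0.5844, 0.0469, 0.1259]
tool_rot: [-1.948, -2.464, 0.001]
contact_force: [-0.0, -0.4, -1.3]
opening: 0.0564
grip_force: 16.6
```

```bash
python3 -m handwheel '[{"tx":0,"ty":0,"tz":2,"roll":0},{"tx":0,"ty":0,"tz":2,"roll":0},{"tx":0,"ty":0,"tz":2,"roll":0},{"tx":0,"ty":0,"tz":2,"roll":0},{"tx":0,"ty":0,"tz":0,"roll":0}]'
python3 -m handwheel '[{"tx":0,"ty":0,"tz":1.5,"roll":0},{"tx":0,"ty":0,"tz":1.5,"roll":0},{"tx":0,"ty":0,"tz":1.5,"roll":0},{"tx":0,"ty":0,"tz":0,"roll":0},{"tx":0,"ty":0,"tz":0,"roll":0}]' 56.2 20
python3 look.py w9; python3 tip.py w9 2>&1| grep -E "roll top|bore|tip px"
```

```text
t: 11.25
tool_pos: [0.5842, 0.0469, 0.1176]
tool_rot: [-1.948, -2.464, 0.001]
contact_force: [-0.4, 1.0, -1.4]
opening: 0.0563
grip_force: 16.6
t: 11.67
tool_pos: [0.5845, 0.0469, 0.1137]
tool_rot: [-1.948, -2.464, 0.0]
contact_force: [-0.1, -0.1, -1.3]
opening: 0.0565
grip_force: 14.0
11.6667 [0.58451492 0.04691443 0.11366439] [-0.047  0.063  1.806  0.     1.273 -0.28 ] [-0.06 -0.09 -1.31]
[[-0.231, 0.973, -0.0], [0.973, 0.231, 0.0], [0.0, -0.0, -1.0]]
  print("tip px",m.sum(),u[m].mean(),v[m].mean(),"z",np.percentile(P[m][:,2],[50,95]).round(4))
    print("tip px",m.sum(),u[m].mean(),v[m].mean(),"z",np.percentile(P[m][:,2],[50,95]).round(4))
```

View pics/w9.png

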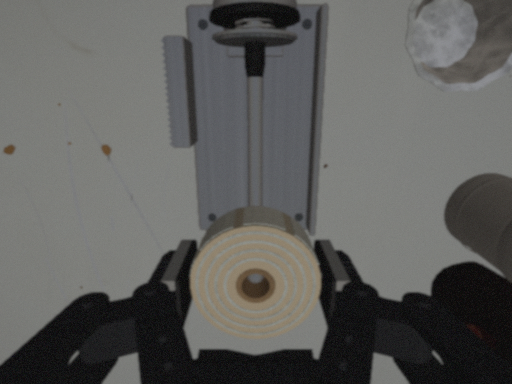

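The tip shows inside the bore at (256,277): the roll is threaded and force is near zero. I ease the grip further and start into the bend, checking the face's tilt from depth.

```bash
cat > tilt.py <<'E'
from h import *
o=ctrl.get_obs(); im,d=optics.get_image("wrist"); K,E=cam("wrist",o)
T=np.array(optics.camera_params("wrist")["tool_from_camera"]); Q=cloud(K,T,d)*1000
g=im.astype(int); t=(d>0)&(abs(Q[...,1])<27.5)&(abs(Q[...,0])<34)&(Q[...,2]<5)&(Q[...,2]>-55)
q=Q[t]; best=None; rng=np.random.default_rng(0)
for _ in range(400):
    a,b,c=q[rng.choice(len(q),3)]; n=np.cross(b-a,c-a)
    if np.linalg.norm(n)<50: continue
    n/=np.linalg.norm(n)
    if abs(n[1])>.15: continue
    k=abs((q-a)@n)<1.2
    if best is None or k.sum()>best.sum(): best=k
p=q[best]; c=p.mean(0); n=np.linalg.svd(p-c,full_matrices=False)[2][2]; n*=-np.sign(n[2]+1e-9)if abs(n[2])>.3 else -np.sign(n[0])
mask=np.zeros(d.shape,np.uint8); mask[t]=best; cs,_=cv2.findContours(mask,cv2.RETR_EXTERNAL,cv2.CHAIN_APPROX_NONE)
e=p[np.abs(p[:,1])<4]; ax=np.cross([0,1,0],n); r=(e-c)@ax; mid=c+ax*(r.min()+r.max())/2; mid[1]=(p[:,1].min()+p[:,1].max())/2
print("t",round(o["t"],2),"tcp",o["tool_pos"].round(4),"F",o["contact_force"].round(1),"grip",round(o["grip_force"],1),"open",round(o["opening"]*1000,1))
xd=np.array([-.232,.973]);cd=np.array([.5853,.0450])
C=mid-12*n
print("face n",len(p),n.round(3),"tilt deg",np.degrees(np.arctan2(-n[0],-n[2])).round(1),"face mid(tool mm)",mid.round(1),"extent",(r.max()-r.min()).round(1),"centre(tool)",C.round(1))
tp=o["tool_pos"]; tx=(tp[:2]-cd)@xd*1000
print("centre: tool-x past tip",round(tx+C[0],1),"z",round(tp[2]*1000-C[2],1),"lateral",round((tp[:2]-cd)@np.array([.973,.232])*1000+C[1],1))
E
python3 -m handwheel '[{"tx":0,"ty":0,"tz":2,"roll":0},{"tx":0,"ty":0,"tz":2,"roll":0},{"tx":0,"ty":0,"tz":2,"roll":0},{"tx":0.2,"ty":0,"tz":2,"roll":0},{"tx":0.3,"ty":0,"tz":1.5,"roll":0},{"tx":0,"ty":0,"tz":0,"roll":0}]' 56.3 20
python3 tilt.py
```

```text
t: 12.22
tool_pos: [0.5841, 0.0475, 0.1037]
tool_rot: [-1.948, -2.464, 0.001]
contact_force: [-0.0, -0.7, -0.8]
opening: 0.0561
grip_force: 11.5
t 12.22 tcp [0.5841 0.0475 0.1037] F [-0.  -0.7 -0.8] grip 11.5 open 56.1
face n 10824 [ 0.001  0.001 -1.   ] tilt deg -0.0 face mid(tool mm) [ -2.5   0.  -26.7] extent 56.7 centre(tool) [ -2.5  -0.  -14.7]
centre: tool-x past tip 0.2 z 118.4 lateral -0.6
```

```bash
python3 -m handwheel '[{"tx":0,"ty":0.1,"tz":1.5,"roll":0},{"tx":0,"ty":0.2,"tz":2,"roll":0},{"tx":0.1,"ty":0.1,"tz":2,"roll":0},{"tx":0.2,"ty":0,"tz":2,"roll":0},{"tx":0.3,"ty":0,"tz":2,"roll":0},{"tx":0.3,"ty":0,"tz":1.5,"roll":0},{"tx":0,"ty":0,"tz":0,"roll":0}]' 56.4 20
python3 tilt.py
```

```text
t: 12.85
tool_pos: [0.5848, 0.0487, 0.0931]
tool_rot: [-1.948, -2.465, -0.001]
contact_force: [-0.8, 3.8, 2.5]
opening: 0.0561
grip_force: 8.4
t 12.85 tcp [0.5848 0.0487 0.0931] F [-0.8  3.8  2.5] grip 8.4 open 56.1
face n 9277 [-0.179  0.006 -0.984] tilt deg 10.3 face mid(tool mm) [ -3.6   0.1 -27.2] extent 58.1 centre(tool) [ -1.5   0.  -15.4]
centre: tool-x past tip 2.2 z 108.6 lateral 0.4
```

```bash
python3 -m handwheel '[{"tx":0.5,"ty":0,"tz":1,"roll":0},{"tx":0.5,"ty":0,"tz":1,"roll":0},{"tx":0.5,"ty":0,"tz":1,"roll":0},{"tx":0.5,"ty":0,"tz":1,"roll":0},{"tx":0.5,"ty":0,"tz":1,"roll":0},{"tx":0,"ty":0,"tz":0,"roll":0}]'
python3 tilt.py
```

```text
t: 13.4
tool_pos: [0.5842, 0.0504, 0.0881]
tool_rot: [1.948, 2.464, -0.001]
contact_force: [-1.1, -0.1, 3.3]
opening: 0.0566
grip_force: 7.3
t 13.4 tcp [0.5842 0.0504 0.0881] F [-1.1 -0.1  3.3] grip 7.3 open 56.6
face n 8064 [-0.298  0.007 -0.955] tilt deg 17.3 face mid(tool mm) [ -4.    0.  -27.8] extent 57.0 centre(tool) [ -0.4  -0.1 -16.4]
centre: tool-x past tip 5.0 z 104.5 lateral 0.1
```

```bash
python3 -m handwheel '[{"tx":0.2,"ty":0,"tz":1,"roll":0},{"tx":0.2,"ty":0,"tz":1,"roll":0},{"tx":0.2,"ty":0,"tz":1,"roll":0},{"tx":0.3,"ty":0,"tz":1,"roll":0},{"tx":0,"ty":0,"tz":0,"roll":0}]'
python3 tilt.py
```

```text
t: 13.87
tool_pos: [0.5836, 0.0519, 0.0837]
tool_rot: [-1.948, -2.464, -0.0]
contact_force: [-0.2, 1.5, 0.8]
opening: 0.0567
grip_force: 4.7
t 13.87 tcp [0.5836 0.0519 0.0837] F [-0.2  1.5  0.8] grip 4.7 open 56.7
face n 6545 [-0.439  0.007 -0.899] tilt deg 26.0 face mid(tool mm) [  7.2   0.1 -34.3] extent 29.0 centre(tool) [ 12.5  -0.  -23.5]
centre: tool-x past tip 19.6 z 107.2 lateral -0.0
```

```bash
python3 -m handwheel '[{"tx":0.3,"ty":0,"tz":1.2,"roll":0},{"tx":0.3,"ty":0,"tz":1.2,"roll":0},{"tx":0.4,"ty":0,"tz":1.2,"roll":0},{"tx":0,"ty":0,"tz":0,"roll":0}]' 56.3 20
python3 tilt.py
python3 -m handwheel '[{"tx":0.4,"ty":0,"tz":1.2,"roll":0},{"tx":0.5,"ty":0,"tz":1.2,"roll":0},{"tx":0.5,"ty":0,"tz":1.1,"roll":0},{"tx":0,"ty":0,"tz":0,"roll":0}]'
python3 tilt.py
```

```text
t: 14.25
tool_pos: [0.5832, 0.0527, 0.0799]
tool_rot: [-1.948, -2.464, 0.001]
contact_force: [0.0, -0.1, 1.0]
opening: 0.0562
grip_force: 2.1
t 14.25 tcp [0.5832 0.0527 0.0799] F [ 0.  -0.1  1. ] grip 2.1 open 56.2
face n 4470 [-0.591  0.004 -0.807] tilt deg 36.2 face mid(tool mm) [  5.1   0.1 -36.7] extent 28.1 centre(tool) [ 12.1   0.  -27.1]
centre: tool-x past tip 20.1 z 107.0 lateral -0.2
t: 14.63
tool_pos: [0.583, 0.0541, 0.0767]
tool_rot: [-1.948, -2.464, 0.001]
contact_force: [0.5, 0.3, -1.4]
opening: 0.0564
grip_force: 0.2
t 14.63 tcp [0.583  0.0541 0.0767] F [ 0.5  0.3 -1.4] grip 0.2 open 56.4
face n 3084 [ 0.469  0.126 -0.874] tilt deg -28.2 face mid(tool mm) [ 10.    3.5 -42.8] extent 45.2 centre(tool) [  4.3   1.9 -32.4]
centre: tool-x past tip 13.7 z 109.1 lateral 1.8
```

```bash
python3 -m handwheel '[{"tx":0,"ty":0,"tz":0,"roll":0}]' 56.0 20
python3 tilt.py
python3 look.py w10
```

```text
t: 14.77
tool_pos: [0.5832, 0.054, 0.077]
tool_rot: [-1.948, -2.464, 0.0]
contact_force: [-1.7, 0.4, -0.9]
opening: 0.0562
grip_force: 3.5
t 14.77 tcp [0.5832 0.054  0.077 ] F [-1.7  0.4 -0.9] grip 3.5 open 56.2
face n 3048 [ 0.505  0.127 -0.854] tilt deg -30.6 face mid(tool mm) [ 10.3   3.3 -42.9] extent 44.8 centre(tool) [  4.2   1.8 -32.7]
centre: tool-x past tip 13.5 z 109.7 lateral 1.8
14.8167 [0.583208   0.05400185 0.07706765] [-0.035  0.105  1.828  0.     1.209 -0.268] [-0.21  0.12 -0.1 ]
[[-0.231, 0.973, -0.0], [0.973, 0.231, 0.0], [0.0, -0.0, -1.0]]
```

View pics/w10.png

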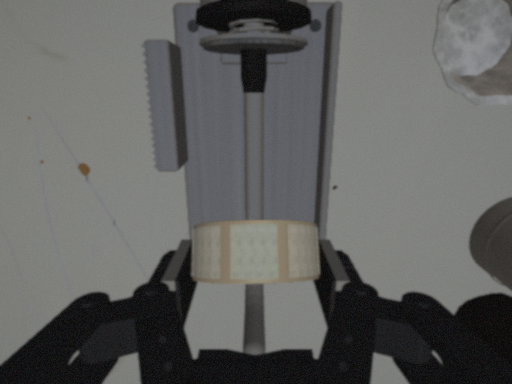

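The picture shows the roll turned well into the bend: its rim faces the camera at (255,250), with the axle entering at (255,215) and the tip emerging at (255,340). From here I fit the rim's profile numerically.

```bash
cat > prof.py <<'E'
from h import *
o=ctrl.get_obs(); im,d=optics.get_image("wrist")
T=np.array(optics.camera_params("wrist")["tool_from_camera"]); Q=cloud(None if 0 else np.array(optics.camera_params("wrist")["mtx"]),T,d)*1000
t=(d>0)&(abs(Q[...,1])<5)&(abs(Q[...,0])<45)&(Q[...,2]<-12)&(Q[...,2]>-60)
q=Q[t][:,[0,2]]; tp=o["tool_pos"]
print("t",round(o["t"],2),"tcp",tp.round(4),"F",o["contact_force"].round(1),"grip",round(o["grip_force"],1),"open",round(o["opening"]*1000,1),len(q))
rng=np.random.default_rng(0);best=None
for _ in range(500):
    a,b=q[rng.choice(len(q),2)]; v=b-a; L=np.hypot(*v)
    if L<8: continue
    n=np.array([-v[1],v[0]])/L; k=abs((q-a)@n)<1
    if best is None or k.sum()>best.sum(): best=k
p=q[best]; c=p.mean(0); v=np.linalg.svd(p-c,full_matrices=False)[2][0]; v*=np.sign(v[0])
r=(p-c)@v; lo,hi=np.percentile(r,[.5,99.5]); mid=c+v*(lo+hi)/2; n=np.array([v[1],-v[0]])  # up normal (z neg)
print("line len",round(hi-lo,1),"side tilt",round(90-np.degrees(np.arctan2(-v[1],v[0]))-0,1) if 0 else "", "dir",v.round(3),"mid",mid.round(1))
C=mid-28*n; th=90-np.degrees(np.arctan2(v[1],v[0]))
xd=np.array([-.232,.973]);cd=np.array([.5853,.0450]);tx=(tp[:2]-cd)@xd*1000
print("as rim: theta",round(th,1),"centre tool",C.round(1),"past tip",round(tx+C[0],1),"z",round(tp[2]*1000-C[1],1))
E
python3 prof.py
```

```text
t 14.87 tcp [0.5833 0.054  0.0771] F [-0.7  0.1 -1. ] grip 3.5 open 56.2 3703
line len 44.7 side tilt  dir [0.87  0.493] mid [ 10.6 -43.5]
as rim: theta 60.5 centre tool [ -3.2 -19.2] past tip 6.0 z 96.3
```

```bash
python3 - <<'E'
s=open("prof.py").read()
s=s.replace('q=Q[t][:,[0,2]]; tp=o["tool_pos"]','q=Q[t][:,[0,2]]; tp=o["tool_pos"]; tx=(tp[:2]-np.array([.5853,.0450]))@np.array([-.232,.973])*1000; q=q[q[:,0]>-tx+5]')
s=s.replace('print("line len"','h,_=np.histogram(r,np.arange(-30,31,3));print("hist",h.tolist());print("line len"')
open("prof.py","w").write(s)
E
python3 prof.py
```

```text
t 14.92 tcp [0.5833 0.054  0.0772] F [-1.   0.2 -0.5] grip 3.5 open 56.1 2422
hist [0, 0, 0, 0, 0, 0, 166, 186, 211, 201, 191, 188, 189, 172, 0, 0, 0, 0, 0, 0]
line len 23.0 side tilt  dir [0.879 0.477] mid [ 20.  -38.2]
as rim: theta 61.5 centre tool [  6.7 -13.6] past tip 15.9 z 90.8
```

The profile is clean: rim 23 mm long, tilt 61.5°, centre 15.9 mm past the tip at z 90.8, which matches the arc. I firm the grip slightly and carry on.

```bash
python3 -m handwheel '[{"tx":0.8,"ty":0.1,"tz":0.9,"roll":0},{"tx":1,"ty":0.1,"tz":1,"roll":0},{"tx":1,"ty":0,"tz":0.9,"roll":0},{"tx":0,"ty":0,"tz":0,"roll":0}]' 55.8 20
python3 prof.py
python3 -m handwheel '[{"tx":1,"ty":0,"tz":0.8,"roll":0},{"tx":1,"ty":0,"tz":0.7,"roll":0},{"tx":1,"ty":0,"tz":0.6,"roll":0},{"tx":0,"ty":0,"tz":0,"roll":0}]'
python3 prof.py
```

```text
t: 15.3
tool_pos: [0.5831, 0.057, 0.0747]
tool_rot: [1.948, 2.465, 0.001]
contact_force: [-0.9, -0.4, 2.2]
opening: 0.0563
grip_force: 5.8
t 15.3 tcp [0.5831 0.057  0.0747] F [-0.9 -0.4  2.2] grip 5.8 open 56.3 2966
hist [0, 0, 0, 0, 0, 0, 171, 192, 205, 199, 204, 198, 199, 167, 0, 0, 0, 0, 0, 0]
line len 23.3 side tilt  dir [0.922 0.386] mid [ 17.8 -40.1]
as rim: theta 67.3 centre tool [  6.9 -14.3] past tip 19.1 z 89.0
t: 15.68
tool_pos: [0.5822, 0.06, 0.0723]
tool_rot: [-1.948, -2.464, -0.001]
contact_force: [-0.1, 0.4, 3.9]
opening: 0.0557
grip_force: 5.1
t 15.68 tcp [0.5822 0.06   0.0723] F [-0.1  0.4  3.9] grip 5.1 open 55.7 3219
hist [0, 0, 0, 0, 0, 0, 161, 197, 202, 204, 194, 208, 195, 163, 0, 0, 0, 0, 0, 0]
line len 23.1 side tilt  dir [0.955 0.295] mid [ 14.9 -42.2]
as rim: theta 72.8 centre tool [  6.6 -15.4] past tip 21.9 z 87.7
```

```bash
python3 -m handwheel '[{"tx":1.3,"ty":0,"tz":0.4,"roll":0},{"tx":1.3,"ty":0,"tz":0.3,"roll":0},{"tx":1.3,"ty":0,"tz":0.2,"roll":0},{"tx":0,"ty":0,"tz":0,"roll":0}]'
python3 prof.py
python3 -m handwheel '[{"tx":1.3,"ty":0,"tz":0.3,"roll":0},{"tx":1.3,"ty":0,"tz":0.2,"roll":0},{"tx":1.3,"ty":0,"tz":0.1,"roll":0},{"tx":0,"ty":0,"tz":0,"roll":0}]'
python3 prof.py
```

```text
t: 16.07
tool_pos: [0.581, 0.0639, 0.071]
tool_rot: [-1.948, -2.464, -0.0]
contact_force: [-0.4, 0.3, 1.3]
opening: 0.0556
grip_force: 4.8
t 16.07 tcp [0.581  0.0639 0.071 ] F [-0.4  0.3  1.3] grip 4.8 open 55.6 3444
hist [1, 0, 0, 0, 0, 3, 168, 200, 191, 208, 188, 197, 207, 170, 0, 0, 0, 0, 0, 0]
line len 23.3 side tilt  dir [0.972 0.237] mid [ 13. -43.]
as rim: theta 76.3 centre tool [  6.4 -15.8] past tip 25.7 z 86.8
t: 16.45
tool_pos: [0.5803, 0.0676, 0.0708]
tool_rot: [-1.948, -2.464, -0.0]
contact_force: [-0.5, 0.7, 1.5]
opening: 0.0561
grip_force: 4.8
t 16.45 tcp [0.5803 0.0676 0.0708] F [-0.5  0.7  1.5] grip 4.8 open 56.1 3569
hist [0, 0, 0, 0, 0, 12, 175, 186, 189, 182, 205, 213, 204, 165, 0, 0, 0, 0, 0, 0]
line len 23.3 side tilt  dir [0.977 0.211] mid [ 12.6 -43.2]
as rim: theta 77.8 centre tool [  6.7 -15.8] past tip 29.9 z 86.6
```

```bash
python3 -m handwheel '[{"tx":1.5,"ty":0,"tz":0,"roll":0},{"tx":2,"ty":0,"tz":0,"roll":0},{"tx":2,"ty":0,"tz":0,"roll":0},{"tx":2,"ty":0,"tz":0,"roll":0},{"tx":2,"ty":0,"tz":0,"roll":0},{"tx":0,"ty":0,"tz":0,"roll":0}]'
python3 prof.py
python3 -m handwheel '[{"tx":2,"ty":0,"tz":0,"roll":0},{"tx":3,"ty":0,"tz":0,"roll":0},{"tx":3,"ty":0,"tz":0,"roll":0},{"tx":3,"ty":0,"tz":0,"roll":0},{"tx":2,"ty":0,"tz":0,"roll":0},{"tx":1,"ty":0,"tz":0,"roll":0},{"tx":0,"ty":0,"tz":0,"roll":0}]'
python3 prof.py
```

```text
t: 17.0
tool_pos: [0.5777, 0.0771, 0.0704]
tool_rot: [-1.947, -2.464, 0.0]
contact_force: [-1.0, 0.3, 0.0]
opening: 0.0558
grip_force: 4.8
t 17.0 tcp [0.5777 0.0771 0.0704] F [-1.   0.3  0. ] grip 4.8 open 55.8 3942
hist [0, 0, 0, 0, 0, 3, 166, 192, 197, 197, 200, 206, 199, 162, 0, 0, 0, 0, 0, 0]
line len 23.1 side tilt  dir [0.981 0.194] mid [ 12.2 -43.4]
as rim: theta 78.8 centre tool [  6.7 -15.9] past tip 39.7 z 86.3
t: 17.63
tool_pos: [0.5745, 0.0906, 0.0704]
tool_rot: [-1.947, -2.464, 0.0]
contact_force: [-1.5, 0.6, -3.2]
opening: 0.0556
grip_force: 4.8
t 17.63 tcp [0.5745 0.0906 0.0704] F [-1.5  0.6 -3.2] grip 4.8 open 55.6 4004
hist [0, 0, 0, 0, 0, 10, 170, 181, 189, 187, 202, 198, 204, 161, 0, 0, 0, 0, 0, 0]
line len 23.5 side tilt  dir [0.984 0.176] mid [ 11.7 -43.4]
as rim: theta 79.9 centre tool [  6.8 -15.8] past tip 53.7 z 86.3
```

```bash
python3 -m handwheel '[{"tx":0,"ty":0,"tz":0,"roll":0},{"tx":0,"ty":0,"tz":0,"roll":0},{"tx":0,"ty":0,"tz":0,"roll":0}]' 62 20
python3 prof.py
python3 - <<'E'
from h import *
for w in("w7","w9","w10"):
    f=np.load(f"pics/{w}.npz");d,K,E=[f[k] for k in("d","K","E")];P=cloud(K,E,d)
    x=(P[...,:2]-[.5853,.0450])@np.array([-.232,.973])*1000;y=(P[...,:2]-[.5853,.0450])@np.array([.973,.232])*1000;z=P[...,2]*1000
    for z0 in (67,72,77,95,100,104):
        m=(d>0)&(abs(z-z0)<2.5)&(abs(y)<14)&(x>70)&(x<125)
        if m.sum()>5: print(w,z0,m.sum(),np.percentile(x[m],[2,10,50,90,98]).round(1))
    m=(d>0)&(abs(y)<3)&(z>80)&(z<96)&(x>60)&(x<125); q=np.c_[x[m],z[m]]
    for a in range(60,116,3):
        k=abs(q[:,0]-a)<1.5
        if k.sum(): print(a,k.sum(),np.median(q[k][:,1]).round(1),end="; ")
    print()
    m=(d>0)&(abs(y)<25)&(z>7)&(z<15)&(x>60); print("plate",np.percentile(x[m],[98,100]) if m.sum() else 0)
E
```

```text
t: 17.93
tool_pos: [0.5758, 0.0902, 0.0717]
tool_rot: [1.948, 2.463, 0.002]
contact_force: [-0.1, -0.0, -0.2]
opening: 0.062
grip_force: 0.0
t 17.93 tcp [0.5758 0.0902 0.0717] F [-0.1 -0.  -0.2] grip 0.0 open 62.0 3811
hist [0, 0, 0, 0, 0, 20, 142, 154, 166, 170, 165, 177, 180, 140, 0, 0, 0, 0, 0, 0]
line len 23.6 side tilt  dir [ 1.    -0.003] mid [  8.2 -40.5]
as rim: theta 90.1 centre tool [  8.3 -12.5] past tip 54.5 z 84.2
60 29 89.8; 63 57 89.8; 66 54 89.9; 69 59 90.0; 72 55 89.7; 75 59 89.7; 78 69 89.9; 81 57 89.8; 
plate [ 99.96720836 100.92901234]
w9 72 54 [101.1 101.2 110.1 110.2 110.4]
w9 77 72 [101.1 101.1 101.4 110.3 110.4]
w9 95 388 [101.  101.2 107.9 110.3 110.4]
w9 100 400 [101.1 101.2 110.1 115.1 115.9]
w9 104 1022 [101.2 101.7 110.2 114.8 115.5]
60 35 89.9; 63 68 89.8; 66 72 89.7; 69 70 89.6; 72 74 89.6; 75 81 89.9; 78 71 89.9; 81 72 89.8; 84 82 89.8; 87 73 90.4; 90 84 90.8; 93 77 91.0; 96 80 90.9; 99 84 91.2; 102 37 91.6; 105 1 95.5; 108 80 93.8; 111 42 92.3; 
plate [108.12772098 121.08500171]
w10 72 78 [101.1 101.1 101.3 110.3 110.3]
w10 77 102 [101.  101.  110.1 110.3 110.4]
w10 95 617 [101.  101.1 108.  110.2 110.4]
w10 100 575 [101.  101.1 109.9 110.3 114.6]
w10 104 1463 [101.1 101.5 109.9 112.7 113.6]
60 46 89.8; 63 103 89.8; 66 99 89.8; 69 100 89.8; 72 109 89.8; 75 100 89.7; 78 116 89.8; 81 117 89.7; 84 119 89.8; 87 122 90.2; 90 128 90.7; 93 137 90.9; 96 135 90.9; 99 136 90.9; 102 58 91.4; 105 4 95.8; 108 136 93.8; 111 65 91.1; 
plate [106.60470288 120.39019744]
```

Released, the roll hangs level (90.1°) with its centre 54.5 mm past the tip. The disc face is at 101.1 mm, so home is at 89.1 mm. I regrip centred and deeper, then lift slightly to meet the hub.

```bash
python3 -m handwheel '[{"tx":2,"ty":0,"tz":1,"roll":0},{"tx":3,"ty":0,"tz":2,"roll":0},{"tx":2.5,"ty":0,"tz":2,"roll":0},{"tx":0,"ty":0,"tz":0,"roll":0},{"tx":0,"ty":0,"tz":0,"roll":0}]'
python3 -m handwheel '[{"tx":0,"ty":0,"tz":0,"roll":0},{"tx":0,"ty":0,"tz":0,"roll":0},{"tx":0,"ty":0,"tz":0,"roll":0},{"tx":0,"ty":0,"tz":0,"roll":0}]' 55.8 20
python3 prof.py
```

```text
t: 18.4
tool_pos: [0.5729, 0.0977, 0.0654]
tool_rot: [-1.947, -2.465, 0.001]
contact_force: [0.9, 0.6, 0.5]
opening: 0.0617
grip_force: 0.0
t: 18.73
tool_pos: [0.5732, 0.0974, 0.0658]
tool_rot: [-1.948, -2.465, 0.0]
contact_force: [-0.2, -1.1, -0.3]
opening: 0.0558
grip_force: 7.3
t 18.73 tcp [0.5732 0.0974 0.0658] F [-0.2 -1.1 -0.3] grip 7.3 open 55.8 4043
hist [0, 0, 0, 0, 0, 15, 154, 167, 167, 176, 180, 185, 197, 147, 0, 0, 0, 0, 0, 0]
line len 23.5 side tilt  dir [1.    0.011] mid [  0.5 -46.7]
as rim: theta 89.4 centre tool [  0.2 -18.7] past tip 54.0 z 84.4
```

```bash
python3 -m handwheel '[{"tx":0,"ty":0,"tz":-0.7,"roll":0},{"tx":0,"ty":0,"tz":-0.6,"roll":0},{"tx":2,"ty":0,"tz":0,"roll":0},{"tx":3,"ty":0,"tz":0,"roll":0},{"tx":4,"ty":0,"tz":0,"roll":0},{"tx":4,"ty":0,"tz":0,"roll":0},{"tx":3,"ty":0,"tz":0,"roll":0},{"tx":2,"ty":0,"tz":0,"roll":0},{"tx":0,"ty":0,"tz":0,"roll":0},{"tx":0,"ty":0,"tz":0,"roll":0}]' 55.5 20
python3 prof.py
```

```text
t: 19.62
tool_pos: [0.569, 0.1151, 0.0671]
tool_rot: [-1.948, -2.465, 0.0]
contact_force: [-0.3, -0.6, -1.4]
opening: 0.0556
grip_force: 14.1
t 19.62 tcp [0.569  0.1151 0.0671] F [-0.3 -0.6 -1.4] grip 14.1 open 55.6 4212
hist [0, 0, 0, 0, 0, 22, 144, 177, 177, 164, 189, 174, 195, 157, 0, 0, 0, 0, 0, 0]
line len 23.7 side tilt  dir [1.    0.005] mid [  0.5 -46.6]
as rim: theta 89.7 centre tool [  0.4 -18.6] past tip 72.4 z 85.7
```

```bash
python3 -m handwheel '[{"tx":1,"ty":0,"tz":0,"roll":0},{"tx":1,"ty":0,"tz":0,"roll":0},{"tx":1,"ty":0,"tz":0,"roll":0},{"tx":1,"ty":0,"tz":0,"roll":0},{"tx":1,"ty":0,"tz":0,"roll":0},{"tx":0,"ty":0,"tz":0,"roll":0}]'
python3 -m handwheel '[{"tx":1,"ty":0,"tz":0,"roll":0},{"tx":1,"ty":0,"tz":0,"roll":0},{"tx":1,"ty":0,"tz":0,"roll":0},{"tx":0,"ty":0,"tz":0,"roll":0}]'
python3 prof.py
```

```text
t: 20.17
tool_pos: [0.5679, 0.12, 0.0671]
tool_rot: [-1.948, -2.465, -0.0]
contact_force: [0.7, -0.8, -1.1]
opening: 0.0557
grip_force: 14.1
t: 20.5
tool_pos: [0.567, 0.1229, 0.0671]
tool_rot: [-1.948, -2.464, 0.0]
contact_force: [-1.2, 0.6, -0.5]
opening: 0.0556
grip_force: 14.2
t 20.5 tcp [0.567  0.1229 0.0671] F [-1.2  0.6 -0.5] grip 14.2 open 55.6 4277
hist [0, 0, 0, 0, 0, 11, 143, 167, 179, 175, 177, 175, 190, 142, 0, 0, 0, 0, 0, 0]
line len 23.4 side tilt  dir [ 1. -0.] mid [  0.5 -46.7]
as rim: theta 90.0 centre tool [  0.6 -18.7] past tip 80.6 z 85.7
```

```bash
python3 -m handwheel '[{"tx":1,"ty":0,"tz":0,"roll":0},{"tx":1,"ty":0,"tz":0,"roll":0},{"tx":1,"ty":0,"tz":0,"roll":0},{"tx":1,"ty":0,"tz":0,"roll":0},{"tx":1,"ty":0,"tz":0,"roll":0},{"tx":1,"ty":0,"tz":0,"roll":0},{"tx":0,"ty":0,"tz":0,"roll":0}]'
python3 -m handwheel '[{"tx":0.7,"ty":0,"tz":0,"roll":0},{"tx":0.7,"ty":0,"tz":0,"roll":0},{"tx":0.6,"ty":0,"tz":0,"roll":0},{"tx":0,"ty":0,"tz":0,"roll":0},{"tx":0,"ty":0,"tz":0,"roll":0}]'
python3 prof.py
```

```text
t: 21.13
tool_pos: [0.5656, 0.1287, 0.0671]
tool_rot: [-1.948, -2.464, 0.001]
contact_force: [-3.9, -2.3, 1.2]
opening: 0.0554
grip_force: 14.3
t: 21.55
tool_pos: [0.5652, 0.1305, 0.0671]
tool_rot: [-1.948, -2.464, 0.001]
contact_force: [-4.8, -2.9, 3.2]
opening: 0.0554
grip_force: 14.4
t 21.55 tcp [0.5652 0.1305 0.0671] F [-4.8 -2.9  3.2] grip 14.4 open 55.4 4679
hist [0, 59, 137, 163, 177, 124, 63, 64, 60, 0, 0, 0, 13, 1, 1, 105, 196, 208, 136, 0]
line len 52.8 side tilt  dir [0.986 0.169] mid [ 17.6 -43.6]
as rim: theta 80.2 centre tool [ 12.9 -16. ] past tip 100.7 z 83.1
```

```bash
sed -i 's/q=q\[q\[:,0\]>-tx+5\]/q=q[(q[:,0]>-tx+5)\&(abs(q[:,0])<15)\&(q[:,1]<-38)]/' prof.py
python3 -m handwheel '[{"tx":0,"ty":-0.3,"tz":-0.3,"roll":0},{"tx":0,"ty":-0.3,"tz":0,"roll":0},{"tx":0,"ty":0,"tz":0,"roll":0}]'
python3 prof.py
```

```text
t: 21.85
tool_pos: [0.5651, 0.1307, 0.0673]
tool_rot: [1.948, 2.464, 0.002]
contact_force: [-0.6, -0.5, -0.9]
opening: 0.0558
grip_force: 14.1
t 21.85 tcp [0.5651 0.1307 0.0673] F [-0.6 -0.5 -0.9] grip 14.1 open 55.8 1849
hist [0, 0, 0, 0, 0, 20, 153, 168, 176, 162, 187, 185, 191, 154, 0, 0, 0, 0, 0, 0]
line len 23.8 side tilt  dir [ 1.    -0.001] mid [  0.5 -46.6]
as rim: theta 90.0 centre tool [  0.5 -18.6] past tip 88.5 z 86.0
```

```bash
python3 -m handwheel '[{"tx":0.5,"ty":0,"tz":0.1,"roll":0},{"tx":0.5,"ty":0,"tz":0,"roll":0},{"tx":0.5,"ty":0,"tz":0,"roll":0},{"tx":0,"ty":0,"tz":0,"roll":0},{"tx":0,"ty":0,"tz":0,"roll":0}]'
python3 prof.py
python3 -m handwheel '[{"tx":0.5,"ty":0,"tz":0,"roll":0},{"tx":0.5,"ty":0,"tz":0,"roll":0},{"tx":0,"ty":0,"tz":0,"roll":0},{"tx":0,"ty":0,"tz":0,"roll":0}]'
python3 prof.py
```

```text
t: 22.32
tool_pos: [0.5647, 0.1319, 0.0674]
tool_rot: [1.948, 2.464, 0.001]
contact_force: [0.7, -0.4, -0.8]
opening: 0.0557
grip_force: 14.2
t 22.32 tcp [0.5647 0.1319 0.0674] F [ 0.7 -0.4 -0.8] grip 14.2 open 55.7 1896
hist [0, 0, 0, 0, 0, 21, 148, 157, 173, 179, 176, 185, 190, 149, 0, 0, 0, 0, 0, 0]
line len 23.6 side tilt  dir [ 1.    -0.001] mid [  0.4 -46.6]
as rim: theta 90.0 centre tool [  0.4 -18.6] past tip 89.7 z 86.1
t: 22.7
tool_pos: [0.5645, 0.1327, 0.0674]
tool_rot: [1.948, 2.464, 0.0]
contact_force: [1.8, -2.0, -1.0]
opening: 0.0556
grip_force: 14.2
t 22.7 tcp [0.5645 0.1327 0.0674] F [ 1.8 -2.  -1. ] grip 14.2 open 55.6 1896
hist [0, 0, 0, 0, 0, 15, 145, 173, 169, 170, 175, 196, 189, 142, 0, 0, 0, 0, 0, 0]
line len 23.4 side tilt  dir [ 1.    -0.003] mid [  0.4 -46.6]
as rim: theta 90.2 centre tool [  0.5 -18.6] past tip 90.7 z 86.1
```

Axial force of about 2.4 N shows the side is against the felt. I release, check, then retreat straight up.

```bash
python3 -m handwheel '[{"tx":0,"ty":0,"tz":0,"roll":0},{"tx":0,"ty":0,"tz":0,"roll":0},{"tx":0,"ty":0,"tz":0,"roll":0},{"tx":0,"ty":0,"tz":0,"roll":0},{"tx":0,"ty":0,"tz":0,"roll":0},{"tx":0,"ty":0,"tz":0,"roll":0}]' 66 20
python3 prof.py
```

```text
t: 23.25
tool_pos: [0.5641, 0.1329, 0.0673]
tool_rot: [-1.948, -2.465, -0.0]
contact_force: [-0.2, 0.8, -1.1]
opening: 0.0661
grip_force: 0.0
t 23.25 tcp [0.5641 0.1329 0.0673] F [-0.2  0.8 -1.1] grip 0.0 open 66.1 1907
hist [0, 0, 0, 0, 0, 18, 148, 175, 159, 179, 171, 185, 183, 155, 0, 0, 0, 0, 0, 0]
line len 23.4 side tilt  dir [1.    0.004] mid [ -0.8 -46. ]
as rim: theta 89.8 centre tool [ -0.9 -18. ] past tip 89.5 z 85.3
```

```bash
python3 -m handwheel '[{"tx":0,"ty":0,"tz":-3,"roll":0},{"tx":0,"ty":0,"tz":-8,"roll":0},{"tx":0,"ty":0,"tz":-12,"roll":0},{"tx":0,"ty":0,"tz":-15,"roll":0},{"tx":0,"ty":0,"tz":-20,"roll":0},{"tx":0,"ty":0,"tz":-20,"roll":0},{"tx":0,"ty":0,"tz":-20,"roll":0},{"tx":0,"ty":0,"tz":-20,"roll":0},{"tx":0,"ty":0,"tz":-10,"roll":0},{"tx":0,"ty":0,"tz":0,"roll":0},{"tx":0,"ty":0,"tz":0,"roll":0},{"tx":0,"ty":0,"tz":0,"roll":0}]'
python3 - <<'E'
from h import *
o=ctrl.get_obs(); im,d=optics.get_image("wrist"); K,E=cam("wrist",o);P=cloud(K,E,d)
x=(P[...,:2]-[.5853,.0450])@np.array([-.232,.973])*1000;y=(P[...,:2]-[.5853,.0450])@np.array([.973,.232])*1000;z=P[...,2]*1000
m=(d>0)&(abs(y)<5)&(z>108)&(z<120)&(x>60)&(x<115)
print(m.sum(),"rim x",np.percentile(x[m],[1,50,99]).round(1),"z",np.percentile(z[m],[5,50,95]).round(1))
w=(d>0)&(z>80)&(z<117)&(x>78)&(x<99);print("y range",np.percentile(y[w],[1,99]))
E
```

```text
t: 24.3
tool_pos: [0.5635, 0.1327, 0.1941]
tool_rot: [-1.947, -2.464, 0.002]
contact_force: [-0.9, -0.3, 0.2]
opening: 0.0661
grip_force: 0.0
438 rim x [ 78.1  91.2 112.8] z [109.6 113.4 114.4]
y range [-26.93322771  27.00681674]
```

```bash
python3 -c "
from station import ctrl; print(ctrl.finish_job())"
```

```text
the job is handed in; nothing more can be done
None
```

The label roll is on the hub and released. My last depth check put its centre within about 0.5 mm of home, with its side against the brake disc. I handed the job in at about 24 s of the 72 s; the hand-in gave no verdict, so the pass itself is unconfirmed.

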